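# Put the celadon tea tile on show

### The job

Today's tea is the celadon one. Slide the thin celadon-green tile forward along its groove until its front end hangs clearly over the riser's front edge (the edge towards the robot), take it by that overhanging end, and set it down, not dropped, flat, lengthwise and centred on the brass-topped stand on the turntable. Do not let the tile fall, and leave the ivory tile and everything else on the shelf where it is.

Things in the scene. Friction and masses are not known exactly. Their poses are not given: they have to be found in the camera images.
- celadon_tile: Thin celadon-green ceramic tile to show: 150 mm long (x), 50 wide (y), 4 thick, about 75 g. Origin: centre of its underside, z up. Starts flat in one of the riser's grooves (which one varies), front end 10 to 50 mm behind the riser's front edge, too sunken to grip. A fingertip pressed on top (about 5 to 15 N) drags it, or push its rear end. It slides easily; topples off if over half overhangs.
- ivory_tile: The same tile in ivory, in the other groove. To be left alone.
- riser: Fixed red-black lacquered block, 220 x 220 mm. Origin: centre of its underside; front face (towards the robot) at x = -110 mm. Two grooves along x, open at both ends, centred at y = +55 and -55 mm, 56 mm wide, floor 70 mm above the origin; the walls beside and between them rise to 77 mm. Each tile has about 3 mm play per side. Nothing stands in front of it.
- turntable: Fixed foot of the walnut turntable, origin at the centre of its underside on the work surface. The round platter on it is 240 mm across and its upper face is 30 mm above the origin.
- platter (a joint): Angle of the turntable's platter (rad, counter-clockwise seen from above). It turns freely against slight friction (about 0.06 N m) and need not be turned.
- stand_top (a point): Centre of the flat top of the display stand fixed at the platter's middle: wooden bar with brass top, 100 mm long (x), 34 wide (y), top 45 mm above the platter and 75 mm above the work surface, z up. The tile, longer and wider than the stand, lies along it and overhangs it on all sides; either way round is right.
- tea_caddy: Loose tall brown ceramic tea caddy with ivory lid, 84 mm across, 152 mm tall; origin at the centre of its underside. Leave alone.
- kettle_lid: Loose cast-iron kettle lid with a brass ball knob, 110 mm across, 45 mm tall; origin at the centre of its underside. Leave alone.
- whisk: Loose bamboo tea whisk standing on its handle, tines up, 60 mm across, 108 mm tall; origin at the centre of its underside. Leave alone.
- incense_box: Loose celadon incense box shaped like a persimmon, 75 mm across, 53 mm tall; origin at the centre of its underside. Leave alone.
- tea_bowl: Loose dark tea bowl, 116 mm across, 75 mm tall; origin at the centre of its underside. Leave alone.
Mind the look-alikes: they are no part of the job. There is more than one size of the celadon_tile; the job needs the middle-sized.

How it is judged:
By the outcome, as a careful person would: the job done as asked, in the order asked, and still so for the second after the job is handed in, with the robot touching nothing.
It also fails if it takes over 46 s, if anything falls off the work surface, if the arm or the gripper's body presses on something with over 40 N, if the wrist force passes 120 N, or if a joint passes its speed limit or range.

### The arm

A 6-joint arm with a two-finger parallel gripper is mounted at the origin on the work surface. World frame = base frame: x ahead of the robot, y to its left, z up, the work surface at z = 0. Lengths are in m, angles in rad, forces in N, time in s.
With the tool pointing down it reaches from about 0.25 to 0.775 m from the base axis. Payload 8.9 kg.
Tool frame: the origin (TCP) lies at the very end of the fingers, on their centre line; the grasp point (between the pads) lies 19 mm behind it; z points along the fingers, x is the direction in which the jaws open and shut, and the axes are right-handed (so a half turn about z gives the same grasp; the last joint's range is limited). The gripper opens to 85 mm and grips with 20 to 120 N. Pads are 22 mm wide; open, the fingers measure 114 mm over their backs; the gripper's body (76 mm by 85 mm) begins 54 mm behind the grasp point. The pads swing forward as they close: fully open they stand 13 mm farther back than shut.
Start: joints at [1.051, 0.291, -0.153, 1.127, 0, 1.431], TCP at [0.195, 0.487, 0.231] pointing down, gripper open.
Joint ranges: [-2.52, 2.52], [-0.91, 1.74], [-1.3, 1.37], [-1.96, 2.02], [-1.52, 1.47], [-3.14, 3.14]. Speed limits (rad/s): [2.22, 2.22, 2.79, 3.14, 3.14, 3.14].

### API

Orientations are given as a rotation vector (axis times angle).
In Python, from station import manip gives the robot as it stands. The module is installed in compiled form; this text tells all that it offers.
- The arm moves only by the shell command python3 -m creep 'ROWS' [FORCE]. ROWS is JSON, a list of rows, each a list of 7 numbers: the shift along the tool's x, y, z in cm, then the turn, a rotation vector about the tool's x, y, z in rad, then the opening in per cent of the stroke, from 0 (shut) to 100 (fully open). In form: [[x, y, z, rx, ry, rz, claw], ...]. A call has 1 to 20 rows; each row is the pose to reach, as a shift and turn from the pose commanded when the call began, along the tool's axes at that moment; what a row does not reach only later rows make up. A row lasts 1/8 s, in which the tool goes at most 62.5 mm and 10.7 degrees, less where a joint would pass 70% of its speed; a pose out of reach is approached as far as the arm can. A call with a gripper value outside its range is refused whole. The fingers move at their own pace and stop on an object; FORCE is the grip in N (left out, the last holds). Time passes only in rows, so rows that repeat a pose let the fingers close. It gives the time, the measured TCP pose, the force and the opening at its end, in the units of the state.
- manip.state(): the state, without advancing time (a new reading comes with each control period).
- manip.get_image(name): name is "side" or "top" or "wrist"; returns a dict with "img" (400x640x3 uint8, red, green, blue), "fx", "fy", "cx", "cy" (pixels), "R" (3x3) and "t" (3): a world point X has camera coordinates R X + t. Camera axes: x right, y down, z forward; pixel columns grow to the right and rows downward; lengths in m; the calibration is good to about 2 mm. A picture is of the moment at which its call begins. There is no depth.
- manip.finish_job(): hands the job in, once; it reports no verdict.
The state is a dict: "clock": time; "qpos": joint angles; "dq": joint speeds; "joint_efforts": joint torques, N m; "ee_pos": TCP position; "tcp_rot": TCP orientation; "contact_force": force on the tool from outside, world axes, zero at the start; "moment": the same for the moment, N m; "gripper_width": opening from 0.0 (shut) to 1.0 (fully open).
Only numpy, scipy, OpenCV 4.12 (cv2) and the standard library are available. Lean on these libraries where they do the work, as an engineer would, in place of code of your own. Each camera call takes 0.05 s, during which the arm holds its last target.

## Working session

There is one attempt and no reset: what is moved stays moved. The work goes in short steps, Python scripts to look and compute and a shell command to move; the robot and the scene stay as the last step left them, time stands still between calls to the robot, and variables do not carry over. Pictures are saved under pics/ and viewed, and the job is handed in when it is done.

```bash
mkdir -p pics; python3 - <<'E'
from station import manip
import cv2
print(manip.state())
for n in ("side","top","wrist"):
    d=manip.get_image(n); cv2.imwrite(f"pics/a_{n}.png",d["img"][:,:,::-1])
    print(n,d["fx"],d["cx"],d["cy"],d["R"],d["t"])
E
```

```text
{'clock': 0.0, 'qpos': array([ 1.05072225e+00,  2.91269159e-01, -1.54095932e-01,  1.12672937e+00,
       -5.42927654e-06,  1.43149437e+00]), 'dq': array([ 0.00204092, -0.00068132, -0.00082025,  0.00061304,  0.00030686,
       -0.00010763]), 'joint_efforts': array([ 8.71025004e-04, -5.37135673e+01,  3.31370151e+01,  1.58652366e-02,
       -2.13992334e-04, -2.22106237e-06]), 'ee_pos': array([0.19489054, 0.48701786, 0.23074944]), 'tcp_rot': array([ 2.60120633e+00,  1.76059841e+00, -1.82692014e-03]), 'contact_force': array([ 0.37804243,  0.61181939, -0.22636734]), 'moment': array([-0.00283782,  0.01630839, -0.01431808]), 'gripper_width': 1.0036370703992459}
side 429.6484852019137 318.6398740653511 198.43717223562317 [[ 0.80568758 -0.59233541  0.0025066 ]
 [-0.37212151 -0.50943859 -0.77588524]
 [ 0.46086126  0.62418835 -0.63086909]] [-0.4537541   0.23798177  1.09133051]
top 435.6863282310254 315.55948955520364 204.18376225384637 [[ 0.00363663 -0.9997603  -0.0215899 ]
 [-0.99838156 -0.00240459 -0.05681969]
 [ 0.05675416  0.02176159 -0.99815099]] [-0.00749314  0.53159906  1.25795023]
wrist 351.50312017693426 321.6435477434275 193.80022290747652 [[ 0.37193878  0.92825566 -0.00172557]
 [ 0.89670673 -0.35881579  0.25916842]
 [ 0.23995539 -0.09794212 -0.9658306 ]] [-0.52352577 -0.03387035  0.38013032]
```

View pics/a_side.png

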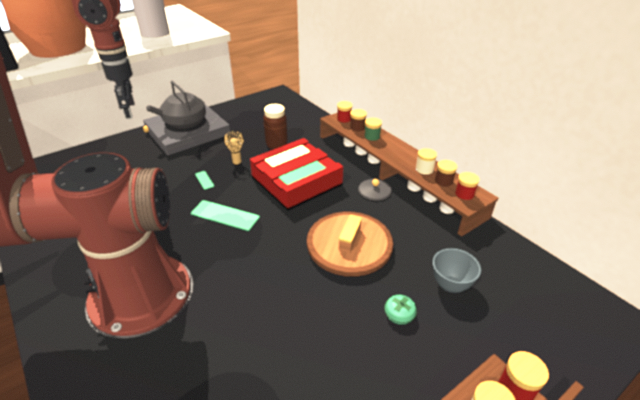

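View pics/a_top.png

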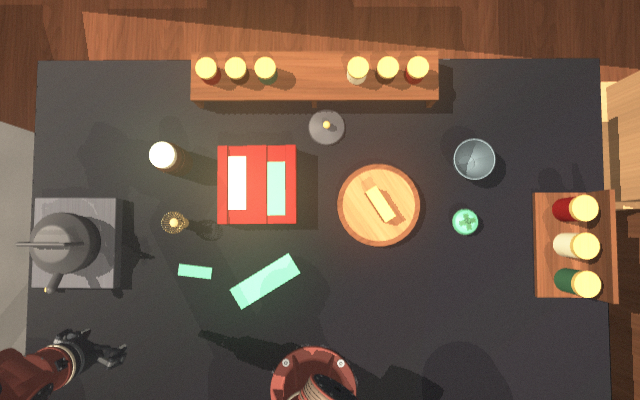

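View pics/a_wrist.png

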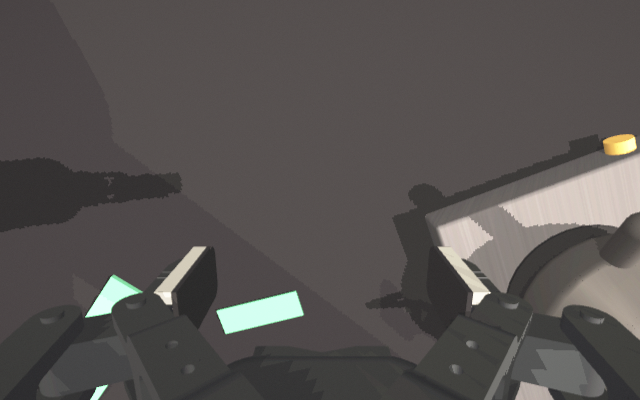

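Candidates for the celadon tile in the top view:
- Groove tile at (276,189): medium, in the groove.
- Big one on the table at (265,281).
- Small one on the table at (195,271).
- Incense box at (465,222), and the ivory tile at (237,183).

I choose (276,189), the one in the riser groove, and check it in a crop.

```bash
cat > h.py <<'E'
from station import manip
import cv2, numpy as np
def K(d): return np.array([[d["fx"],0,d["cx"]],[0,d["fy"],d["cy"]],[0,0,1.]])
def onplane(d,px,z):
    px=np.atleast_2d(np.asarray(px,float)); R=np.array(d["R"]);t=np.array(d["t"])
    c=-R.T@t; r=(np.c_[px,np.ones(len(px))]@np.linalg.inv(K(d)).T)@R
    return c+r*((z-c[2])/r[:,2])[:,None]
def proj(d,X):
    X=np.atleast_2d(X); p=(X@np.array(d["R"]).T+np.array(d["t"]))@K(d).T
    return p[:,:2]/p[:,2:]
def tri(d1,p1,d2,p2):
    P=[K(d)@np.c_[np.array(d["R"]),np.array(d["t"])] for d in (d1,d2)]
    X=cv2.triangulatePoints(P[0],P[1],np.array(p1,float).reshape(2,1),np.array(p2,float).reshape(2,1))
    return (X[:3]/X[3]).ravel()
def mask(im,lo,hi):
    return cv2.inRange(cv2.cvtColor(im,cv2.COLOR_RGB2HSV),lo,hi)
def quads(m,amin=100):
    cs,_=cv2.findContours(m,cv2.RETR_EXTERNAL,cv2.CHAIN_APPROX_NONE)
    out=[]
    for c in cs:
        if cv2.contourArea(c)>amin:
            out.append((cv2.contourArea(c),cv2.minAreaRect(c),c))
    return out
def save(im,name,box=None,s=1):
    if box: x0,y0,x1,y1=box; im=im[y0:y1,x0:x1]
    cv2.imwrite("pics/"+name,cv2.resize(im[:,:,::-1],None,fx=s,fy=s,interpolation=cv2.INTER_NEAREST))
E
python3 - <<'E'
from h import *
t=manip.get_image("top"); s=manip.get_image("side")
save(t["img"],"b_top.png",(205,130,435,260),3.4)
save(s["img"],"b_side.png",(235,120,405,285),3.6)
for n,d in(("top",t),("side",s)):
    for nm,lo,hi in(("cel",(65,50,90),(90,255,255)),("brass",(20,90,120),(32,255,255)),("red",(0,190,90),(8,255,255))):
        for a,r,c in quads(mask(d["img"],lo,hi),60):
            ap=cv2.approxPolyDP(c,0.04*cv2.arcLength(c,True),True).reshape(-1,2)
            print(n,nm,a,np.round(r[0],1),np.round(r[1],1),round(r[2],1),ap.tolist() if len(ap)<8 else '')
E
```

```text
top cel 385.0 [194.6 271. ] [34.4 12.5] 7.1 [[179, 263], [178, 275], [211, 278], [211, 267]]
top cel 928.0 [264.4 280.8] [24.6 70.4] 58.4 [[288, 253], [229, 289], [241, 309], [300, 273], [289, 255], [257, 299], [240, 289]]
top cel 493.0 [464.5 221.5] [25. 25.] 90.0 [[460, 209], [453, 217], [453, 226], [462, 234], [471, 233], [477, 217], [469, 209]]
top brass 1142.5 [366.9 212.4] [70.5 24.9] 55.0 [[356, 177], [344, 198], [374, 239], [367, 224], [381, 240], [396, 235]]
top brass 1011.5 [392.8 194.3] [66.5 35. ] 47.6 [[369, 171], [366, 191], [389, 191], [403, 230], [408, 185]]
top brass 174.5 [608.  101.5] [39. 14.] 90.0 [[615, 82], [601, 82], [602, 121], [604, 87]]
top red 297.5 [562.  209.5] [22.2 20.1] 84.6 [[571, 198], [554, 203], [552, 211], [557, 218], [573, 219], [567, 209]]
side cel 724.0 [400.4 308.3] [31.3 30. ] 63.4 [[394, 294], [385, 303], [392, 321], [406, 323], [415, 315], [415, 304], [406, 295]]
side cel 1128.0 [224.7 214.5] [68.  19.5] 15.9 [[190, 212], [247, 231], [259, 218], [204, 199]]
side cel 218.5 [204.4 179.6] [21.6 12.3] 59.0 [[194, 174], [203, 189], [214, 186], 
[... 839 characters left out ...]
23], [370, 126], [381, 124], [377, 119], [367, 120]]
side brass 83.5 [358.5 113.5] [ 7. 15.] 90.0 [[351, 111], [351, 114], [355, 117], [366, 115], [362, 110]]
side brass 74.5 [344.  105.5] [ 7. 14.] 90.0 [[337, 105], [343, 109], [351, 106], [348, 102], [340, 102]]
side red 318.5 [516.  387.8] [39.5 18.5] 34.5 [[505, 369], [499, 381], [516, 399], [532, 399], [537, 391], [516, 386]]
side red 180.0 [464.7 192.1] [17.9 12.9] 14.0 [[458, 184], [458, 196], [466, 199], [473, 196], [475, 188]]
side red 3832.0 [296.6 170.2] [59.9 84. ] 65.0 [[304, 139], [251, 159], [287, 207], [341, 182], [341, 166]]
side red 98.0 [344. 116.] [10. 12.] 90.0 [[339, 111], [339, 120], [347, 121], [350, 119], [349, 111]]
```

View pics/b_top.png

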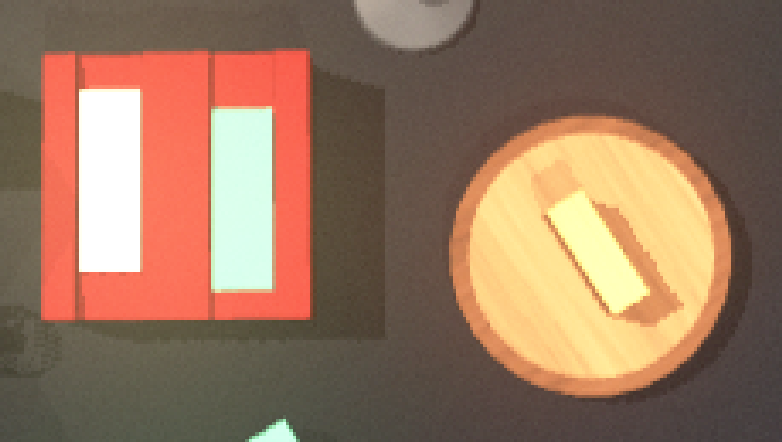

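View pics/b_side.png

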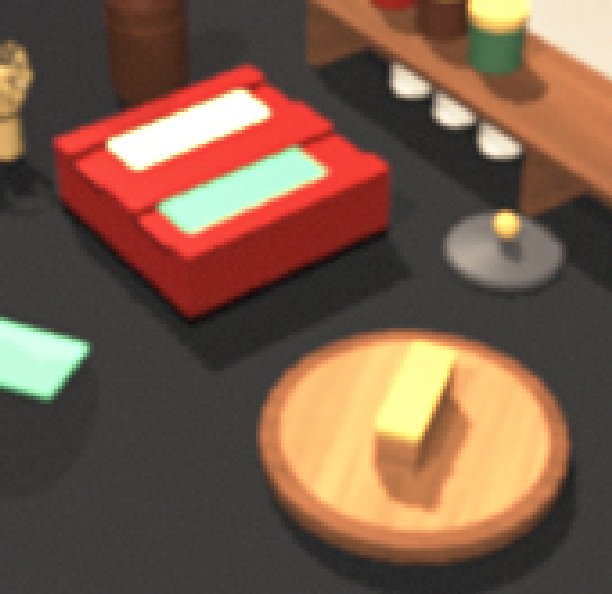

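The top crop shows the celadon groove tile (crop 211–274, 107–292) recessed about 8 px behind the riser's front edge. The stand lies turned on the platter, its top at crop (547–650, 190–315). The groove tile is the right one.

```bash
python3 - <<'E'
from h import *
t=manip.get_image("top"); s=manip.get_image("side")
ht=cv2.cvtColor(t["img"],cv2.COLOR_RGB2HSV); hs=cv2.cvtColor(s["img"],cv2.COLOR_RGB2HSV)
print("tile",ht[189,276],hs[172,301],"stand",ht[203,380],hs[230,350],"platter",ht[220,360],hs[250,325],"red",ht[200,257],hs[165,305])
def get(d,lo,hi,near,a=50):
    q=[x for x in quads(mask(d["img"],lo,hi),a) if np.hypot(*(np.array(x[1][0])-near))<15]
    return q
for nm,d,lo,hi,near in(("tile",t,(65,15,150),(95,255,255),(276,189)),("tile",s,(65,50,90),(90,255,255),(301,172)),
   ("stand",t,(22,60,245),(35,255,255),(380,203)),("stand",s,(22,100,200),(35,255,255),(350,230))):
    for a,r,c in get(d,lo,hi,near):
        b=cv2.boxPoints(r); z=.074 if nm=="tile" else .075
        print(nm,a,np.round(r[0],1),np.round(r[1],1),"box",np.round(b,1).tolist()); print(np.round(onplane(d,b,z),4).tolist(),np.round(onplane(d,[r[0]],z),4))
# riser front/rear edges top
rm=mask(t["img"],(0,100,120),(8,255,255))|mask(t["img"],(172,100,120),(180,255,255))
for a,r,c in quads(rm,1000):
    b=cv2.boxPoints(r); print("riser",a,r,np.round(onplane(t,b,.077),4).tolist())
# height checks by triangulation (top px, side px)
for nm,p,q in (("tile front R",(285.6,215.9),None),):
    pass
side=lambda x,y:(235+x/3.6,120+y/3.6); top=lambda x,y:(205+x/3.4,130+y/3.4)
for nm,p,q in (("tile FL",(211,292),(160,206)),("tile FR",(274,292),(190,236)),("tile RR",(273,107),(326,172)),
  ("riser FR top",(310,319),(190,254)),("stand far-left",(547,210),(413,342)),("stand far-right",(585,190),(456,350)),("stand near-left",(613,315),(377,430)),("stand near-right",(650,294),(420,440))):
    print(nm,np.round(tri(t,top(*p),s,side(*q)),4))
E
```

```text
tile [ 75  35 255] [ 76  64 254] stand [ 30  68 255] [ 30  95 255] platter [ 21 114 254] [ 20 122 255] red [  5 162 252] [ 33  75 183]
tile 817.5 [276. 188.] [52. 16.] box [[268.0, 162.0], [284.0, 162.0], [284.0, 214.0], [268.0, 214.0]]
[[0.6466, 0.1269, 0.074], [0.6466, 0.0818, 0.074], [0.5007, 0.0807, 0.074], [0.5005, 0.1254, 0.074]] [[0.5733 0.1037 0.074 ]]
tile 319.0 [301.5 172. ] [ 9.  43.5] box [[279.70001220703125, 176.3000030517578], [319.79998779296875, 159.39999389648438], [323.29998779296875, 167.6999969482422], [283.20001220703125, 184.60000610351562]]
[[0.5022, 0.1244, 0.074], [0.6606, 0.1263, 0.074], [0.6414, 0.0812, 0.074], [0.4878, 0.0816, 0.074]] [[0.5708 0.1031 0.074 ]]
stand 426.0 [380.2 203.7] [36.9 12.7] box [[364.79998779296875, 191.60000610351562], [375.5, 184.6999969482422], [395.5, 215.8000030517578], [384.79998779296875, 222.60000610351562]]
[[0.5636, -0.1441, 0.075], [0.5828, -0.1739, 0.075], [0.4966, -0.2287, 0.075], [0.4775, -0.199, 0.075]] [[ 0.53   -0.1865  0.075 ]]
stand 341.5 [349.5 227.5] [13.8 28.8] box [[337.1000061035156, 237.6999969482422], [349.
[... 188 characters left out ...]
, 0.075]] [[ 0.5286 -0.1885  0.075 ]]
riser 1042.5 ((311.63446044921875, 371.90460205078125), (50.5175666809082, 85.39694213867188), 87.1014175415039) [[0.1316, 0.1222, 0.077], [0.1454, -0.1107, 0.077], [0.0112, -0.1174, 0.077], [-0.003, 0.1139, 0.077]]
riser 6131.0 ((256.5, 184.0), (80.0, 79.0), 90.0) [[0.6971, 0.2709, 0.077], [0.697, 0.0482, 0.077], [0.4729, 0.0468, 0.077], [0.4721, 0.2672, 0.077]]
tile FL [0.4983 0.1266 0.0708]
tile FR [0.4975 0.0754 0.0697]
tile RR [0.6484 0.0783 0.0725]
riser FR top [0.4763 0.0443 0.0795]
stand far-left [ 0.5634 -0.1473  0.073 ]
stand far-right [ 0.5799 -0.1782  0.078 ]
stand near-left [ 0.4799 -0.2029  0.069 ]
stand near-right [ 0.4967 -0.2324  0.0724]
```

Positions found:

| Item | Position | Note |
|---|---|---|
| Tile | centre (0.573, 0.1035) | top about 0.072 by triangulation, consistent with 0.074 |
| Riser front edge | x ≈ 0.4735 | tile front is about 25 mm behind it |
| Stand | (0.5295, -0.1875), yaw ≈ 32.5° | top about 0.073 by triangulation, consistent with 0.075 |

Next I move above the rear part of the tile with the gripper closed.

```bash
python3 -m creep '[[-10,25.9,0,0,0,0.595,0],[-10,25.9,0,0,0,0.595,0],[-10,25.9,0,0,0,0.595,0],[-10,25.9,0,0,0,0.595,0],[-10,25.9,0,0,0,0.595,0],[-10,25.9,0,0,0,0.595,0]]' 40; python3 -c "
from station import manip;s=manip.state();print(s['qpos'].tolist())"
python3 - <<'E'
from h import *
from scipy.spatial.transform import Rotation as R
s=manip.state();r=R.from_rotvec(s['tcp_rot']).as_matrix()
print(r.round(3)); print('shift cm',(100*r.T@(np.array([.60,.1035,.13])-s['ee_pos'])).round(2), 'turn',R.from_matrix(r.T@np.array([[1,0,0],[0,-1,0],[0,0,-1.]])).as_rotvec().round(3))
E
```

```text
clock: 1.1
ee_pos: [0.3997, 0.297, 0.2312]
tcp_rot: [3.005, 0.916, 0.0]
contact_force: [0.2, -0.2, 0.3]
gripper_width: 0.002
[0.4922249217222446, 0.2394748457442639, -0.22326114670161892, 1.1080376431247496, -0.0001762088802961801, 1.471294226906994]
[[ 0.83   0.558  0.   ]
 [ 0.558 -0.83  -0.   ]
 [ 0.     0.    -1.   ]]
shift cm [ 5.83 27.23 10.12] turn [ 0.    -0.     0.592]
```

```bash
python3 -m creep '[[5.8,27.2,10.1,0,0,0.592,0],[5.8,27.2,10.1,0,0,0.592,0],[5.8,27.2,10.1,0,0,0.592,0],[5.8,27.2,10.1,0,0,0.592,0],[5.8,27.2,10.1,0,0,0.592,0],[5.8,27.2,10.1,0,0,0.592,0],[5.8,27.2,10.1,0,0,0.592,0]]'; python3 - <<'E'
from h import *
s=manip.state();print(s['qpos'].tolist())
for n in("wrist","top"):
    d=manip.get_image(n); save(d["img"],f"c_{n}.png")
E
```

```text
clock: 1.98
ee_pos: [0.5981, 0.1067, 0.1302]
tcp_rot: [-3.141, -0.006, 0.001]
contact_force: [-0.6, -0.4, 0.8]
gripper_width: 0.003
[0.055965899312692496, 0.5155711165188696, -0.08302507952751391, 0.9730800064062493, 0.00042508230427974405, 1.6230028696867904]
```

View pics/c_wrist.png

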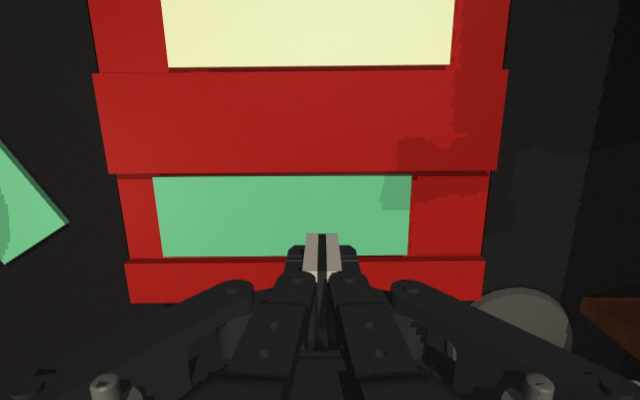

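View pics/c_top.png

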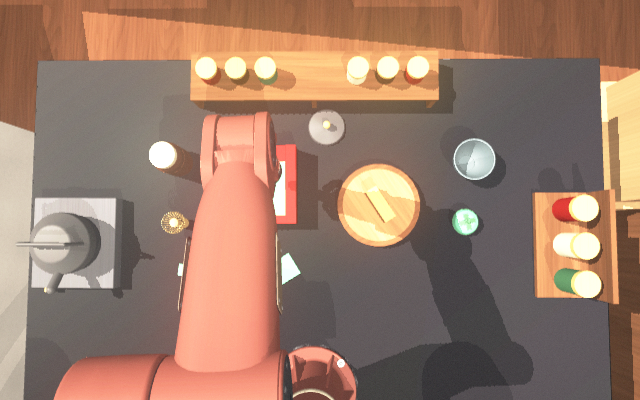

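The wrist view shows the celadon tile (cols 153–411, rows 176–257) under the closed fingertips, with the ivory tile at the top. I'll measure it here, and check reachability for a horizontal grasp with an FK fit.

```bash
python3 - <<'E'
from h import *
d=manip.get_image("wrist")
px=[(154,177),(411,177),(408,256),(163,257)]
print("tile",onplane(d,px,.074).round(4).tolist())
print("riser front/rear lip at tile groove",onplane(d,[(119,176),(132,262),(490,176),(482,259)],.070).round(4).tolist())
print("walls",onplane(d,[(109,173),(495,170),(126,264),(484,258)],.077).round(4).tolist())
s=manip.state();print(s['ee_pos'],s['qpos'].tolist(),s['contact_force'])
E
```

```text
tile [[0.4997, 0.1276, 0.074], [0.65, 0.1283, 0.074], [0.6517, 0.0781, 0.074], [0.4992, 0.0767, 0.074]]
riser front/rear lip at tile groove [[0.477, 0.1273, 0.07], [0.4771, 0.0713, 0.07], [0.6981, 0.1282, 0.07], [0.7, 0.0743, 0.07]]
walls [[0.4756, 0.1305, 0.077], [0.6971, 0.1333, 0.077], [0.4774, 0.0734, 0.077], [0.6976, 0.0783, 0.077]]
[0.59833219 0.10693218 0.13096298] [0.05650807773061108, 0.5143034613351952, -0.0831240883810985, 0.9728341282792642, 0.0002126201575654112, 1.6225530598479865] [ 0.70331206 -0.2943846  -0.68244418]
```

```bash
python3 -m creep '[[0,0,2.5,0,0,0,0],[0,0,5.0,0,0,0,0],[0,0,5.2,0,0,0,0],[0,0,5.2,0,0,0,0]]'; python3 -c "
from station import manip;s=manip.state();print(s['ee_pos'],s['contact_force'],s['qpos'].tolist())"
```

```text
clock: 2.62
ee_pos: [0.5991, 0.1061, 0.0793]
tcp_rot: [-3.141, -0.006, -0.002]
contact_force: [-0.1, 0.9, -0.5]
gripper_width: 0.001
[0.59913802 0.10609469 0.07931988] [-0.1234688   0.94155633 -0.45188125] [0.0551331081261079, 0.5636525199085227, -0.14696320592434764, 0.8591807979797738, 5.5181269396616626e-05, 1.622216057405269]
```

```bash
python3 -m creep '[[0,0,0.3,0,0,0,0],[0,0,0.4,0,0,0,0],[0,0,0.4,0,0,0,0]]';python3 -m creep '[[0,0,0.1,0,0,0,0],[0,0,0.1,0,0,0,0]]'
```

```text
clock: 3.0
ee_pos: [0.599, 0.1055, 0.0745]
tcp_rot: [-3.142, -0.005, -0.0]
contact_force: [-0.8, -0.6, -0.1]
gripper_width: -0.003
clock: 3.25
ee_pos: [0.5992, 0.1055, 0.0741]
tcp_rot: [3.142, 0.005, 0.001]
contact_force: [-1.9, -0.3, 7.2]
gripper_width: 0.003
```

```bash
python3 -m creep '[[-0.5,0,0.03,0,0,0,0],[-1.5,0,0.03,0,0,0,0],[-2.5,0,0.03,0,0,0,0],[-3.0,0,0.03,0,0,0,0],[-3.0,0,0.03,0,0,0,0]]'; python3 - <<'E'
from h import *
d=manip.get_image("wrist"); save(d["img"],"d_wrist.png"); print(manip.state()['ee_pos'])
E
```

```text
clock: 3.88
ee_pos: [0.5694, 0.1055, 0.0741]
tcp_rot: [-3.141, -0.005, -0.003]
contact_force: [-1.3, 0.3, 10.0]
gripper_width: 0.001
[0.5693728  0.1054886  0.07406056]
```

View pics/d_wrist.png

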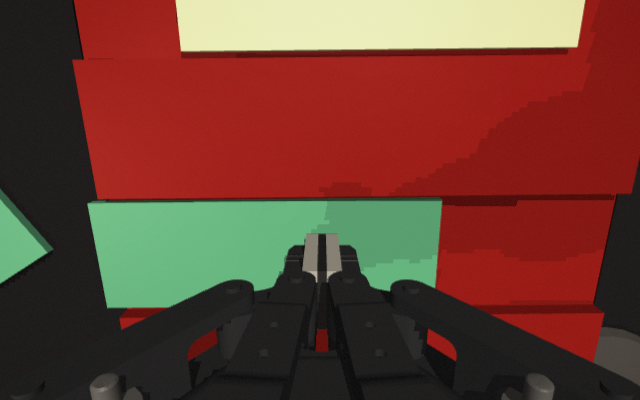

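The tile follows the fingertip, and its front is now just past the edge (col 88–107). I continue by 40 mm.

```bash
python3 -m creep '[[-0.5,0,0,0,0,0,0],[-1.5,0,0,0,0,0,0],[-2.5,0,0,0,0,0,0],[-3.5,0,0,0,0,0,0],[-4.0,0,0,0,0,0,0],[-4.0,0,0,0,0,0,0]]'; python3 -m creep '[[0,0,-1,0,0,0,0],[0,0,-4,0,0,0,0],[0,0,-8,0,0,0,0],[0,0,-10,0,0,0,0],[0,0,-10,0,0,0,0]]'; python3 - <<'E'
from h import *
s=manip.state(); print(s['qpos'].tolist())
for n in("wrist","side"):
    d=manip.get_image(n); save(d["img"],f"e_{n}.png")
E
```

```text
clock: 4.68
ee_pos: [0.5294, 0.1054, 0.0741]
tcp_rot: [-3.141, -0.005, -0.003]
contact_force: [-2.1, -0.1, 9.6]
gripper_width: -0.001
clock: 5.3
ee_pos: [0.5298, 0.1054, 0.1747]
tcp_rot: [-3.141, -0.005, -0.005]
contact_force: [-0.5, 0.3, -0.6]
gripper_width: 0.001
[0.06099155157641575, 0.35501354979095673, -0.21552277468363762, 0.9973303525373363, 2.141262617737273e-06, 1.6288141769280244]
```

View pics/e_wrist.png

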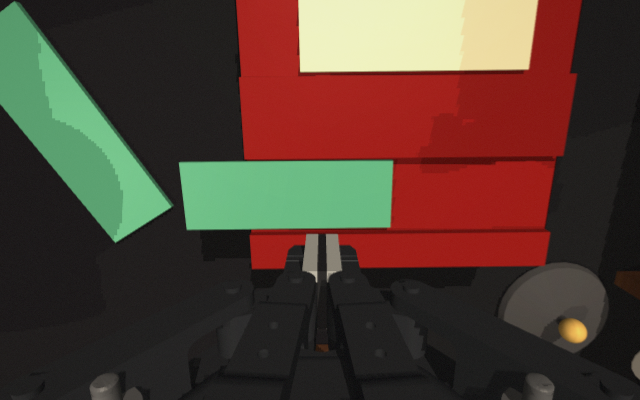

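View pics/e_side.png

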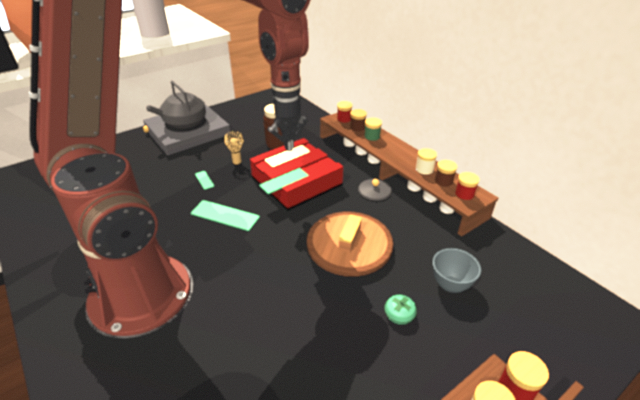

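The side and wrist views show the tile clearly overhanging (wrist cols 180–250) and lying flat. Next I fit a simple FK to see which horizontal-tool approaches are reachable.

```bash
cat > fk.py <<'E'
import numpy as np
from scipy.optimize import least_squares
D=[([1.05072225,.291269159,-.154095932,1.12672937],[.19489,.48702,.23075]),
([.4922249,.2394748,-.2232611,1.1080376],[.3997,.2970,.2312]),
([.0565081,.5143035,-.0831241,.9728341],[.59833,.10693,.13096]),
([.0551331,.5636525,-.1469632,.8591808],[.59914,.10609,.07932]),
([.0609916,.3550135,-.2155228,.9973304],[.5298,.1054,.1747])]
E
python3 - <<'E'
from fk import *
from h import *
def f(p):
    a,L1,L2,h=p; o=[]
    for q,x in D:
        r=x[0]*np.cos(q[0])+x[1]*np.sin(q[0]); b=q[1]-q[2]
        o+=[a+L1*np.sin(q[1])+L2*np.cos(b)-r, h+L1*np.cos(q[1])-L2*np.sin(b)-x[2]]
    return o
s=least_squares(f,[0,.4,.4,0]); print(s.x, np.array(s.fun).round(4))
for q,x in D: print(-x[0]*np.sin(q[0])+x[1]*np.cos(q[0]))
st=manip.state();d=manip.get_image("wrist")
tm=mask(d["img"],(65,60,70),(90,255,255))
for a,r,c in quads(tm,3000):
    b=cv2.boxPoints(r); print(r[0],onplane(d,b,.074).round(4).tolist())
print(onplane(d,[(181,162),(393,160),(391,228),(187,230)],.074).round(4).tolist())
print("wall front",onplane(d,[(243,158),(250,233)],.077).round(4).tolist())
E
```

```text
[ 0.00912262  0.55414407  0.39239597 -0.13197058] [ 0.0029 -0.001  -0.0009 -0.      0.0027 -0.0012 -0.0015  0.0012 -0.0032
  0.001 ]
0.0728997661866772
0.0728478699968157
0.07296682224044201
0.0729130886248206
0.07291069880616205
(287.5, 195.5) [[0.4291, 0.1284, 0.074], [0.5791, 0.1288, 0.074], [0.582, 0.0776, 0.074], [0.4239, 0.0771, 0.074]]
(65.23670959472656, 125.05130767822266) [[0.2927, 0.2037, 0.074], [0.3383, 0.2308, 0.074], [0.4221, 0.0957, 0.074], [0.3721, 0.059, 0.074]]
[[0.4297, 0.1277, 0.074], [0.5777, 0.1295, 0.074], [0.579, 0.0791, 0.074], [0.429, 0.0771, 0.074]]
wall front [[0.4739, 0.1311, 0.077], [0.4759, 0.0761, 0.077]]
```

The tile has to be gripped flat, so I'll straddle the overhanging end across its 50 mm width. The tool points down and the jaws close along y.

- Tile: front at x ≈ 0.429, y centre ≈ 0.103.
- Riser edge: about 0.475, so the overhang is about 46 mm.
- Grasp: x ≈ 0.446.

I turn and open first, up high.

```bash
python3 -m creep '[[-4,0.24,0,0,0,-0.18,100],[-8.4,0.24,0,0,0,-0.36,100],[-8.4,0.24,0,0,0,-0.54,100],[-8.4,0.24,0,0,0,-0.72,100],[-8.4,0.24,0,0,0,-0.9,100],[-8.4,0.24,0,0,0,-1.08,100],[-8.4,0.24,0,0,0,-1.26,100],[-8.4,0.24,0,0,0,-1.44,100],[-8.4,0.24,0,0,0,-1.571,100],[-8.4,0.24,0,0,0,-1.571,100],[-8.4,0.24,0,0,0,-1.571,100]]' 60; python3 - <<'E'
from h import *
from scipy.spatial.transform import Rotation as R
s=manip.state();print(s['qpos'].tolist());r=R.from_rotvec(s['tcp_rot']).as_matrix();print(r.round(3))
d=manip.get_image("wrist"); save(d["img"],"f_wrist.png")
T=np.array([[0,1,0],[1,0,0],[0,0,-1.]])
print('shift',(100*r.T@(np.array([.446,.103,.05])-s['ee_pos'])).round(2),R.from_matrix(r.T@T).as_rotvec().round(4))
E
```

```text
clock: 6.82
ee_pos: [0.4445, 0.1027, 0.1725]
tcp_rot: [-2.221, -2.221, 0.001]
contact_force: [-0.1, 0.1, 0.2]
gripper_width: 1.0
[0.06649988544285235, 0.20769998056796068, -0.42828748653675996, 0.9358697925002001, -2.0337862227534574e-05, 0.06620443213039877]
[[-0.     1.    -0.001]
 [ 1.     0.    -0.   ]
 [-0.    -0.001 -1.   ]]
shift [ 0.04  0.16 12.25] [-0.0011  0.0001  0.0003]
```

View pics/f_wrist.png

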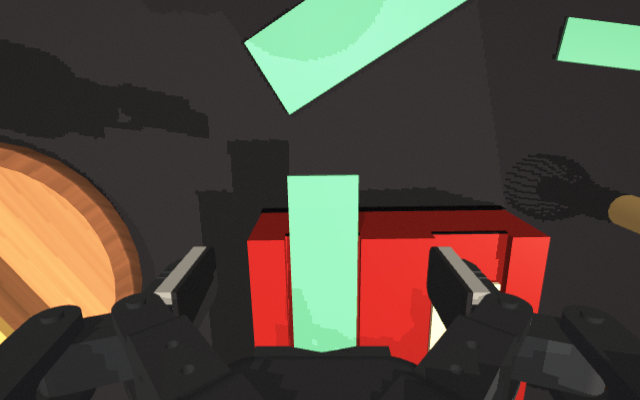

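The open jaws straddle the tile symmetrically: tile cols 288–358, fingers near 185 and 458. I descend and close.

```bash
python3 -m creep '[[0.04,0.15,4,0,0,0,100],[0.04,0.15,8,0,0,0,100],[0.04,0.15,11,0,0,0,90],[0.04,0.15,12.2,0,0,0,80],[0.04,0.15,12.2,0,0,0,75],[0.04,0.15,12.2,0,0,0,75]]' 60; python3 - <<'E'
from h import *
for n in("wrist","side"):
    d=manip.get_image(n); save(d["img"],f"g_{n}.png") if n=="wrist" else save(d["img"],f"g_{n}.png",(200,80,400,240),3.6)
E
```

```text
clock: 7.62
ee_pos: [0.4473, 0.1032, 0.052]
tcp_rot: [2.217, 2.224, 0.002]
contact_force: [0.4, 0.2, -0.2]
gripper_width: 0.749
```

View pics/g_wrist.png

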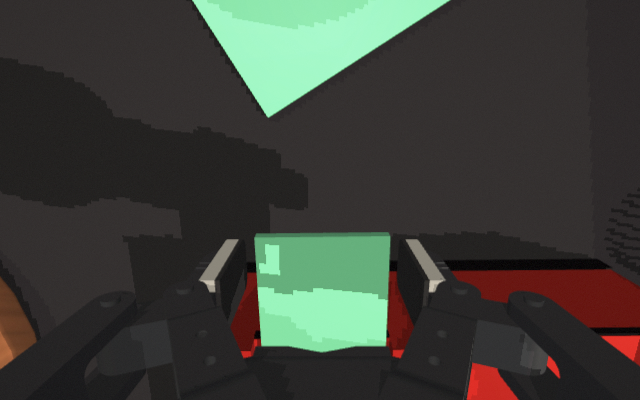

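View pics/g_side.png

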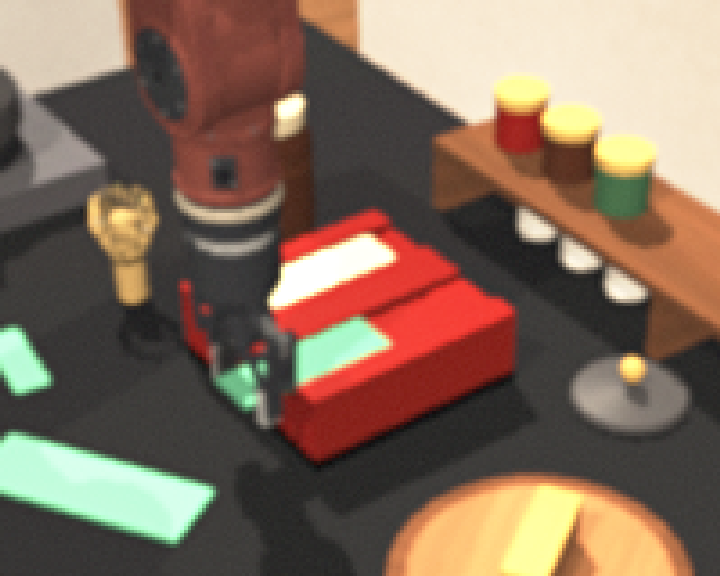

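The fingers straddle the overhanging end and reach below it, clear of the riser. I close.

```bash
python3 -m creep '[[0,0,0,0,0,0,65],[0,0,0,0,0,0,58],[0,0,0,0,0,0,45],[0,0,0,0,0,0,40],[0,0,0,0,0,0,40]]' 60; python3 - <<'E'
from h import *
d=manip.get_image("wrist"); save(d["img"],f"i_wrist.png")
E
```

```text
clock: 8.35
ee_pos: [0.4467, 0.1032, 0.0512]
tcp_rot: [2.218, 2.225, 0.001]
contact_force: [0.6, -0.5, 5.0]
gripper_width: 0.562
```

View pics/i_wrist.png

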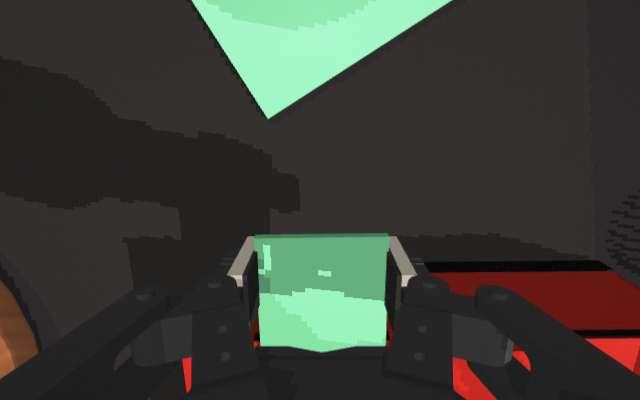

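Gripped: the pads are on both edges and the opening stalled at 0.56. I use a firmer grip, a small lift and a check.

```bash
python3 -m creep '[[0,0,-0.2,0,0,0,40],[0,0,-0.8,0,0,0,40],[0,0,-1.8,0,0,0,40],[0,0,-3,0,0,0,40],[0,0,-3,0,0,0,40]]' 80; python3 - <<'E'
from h import *
for n in("wrist","side"):
    d=manip.get_image(n); save(d["img"],f"j_{n}.png") if n=="wrist" else save(d["img"],f"j_{n}.png",(200,80,400,240),3.6)
E
```

```text
clock: 9.02
ee_pos: [0.4473, 0.1032, 0.0822]
tcp_rot: [2.217, 2.224, 0.002]
contact_force: [0.2, -0.5, -1.7]
gripper_width: 0.563
```

View pics/j_wrist.png

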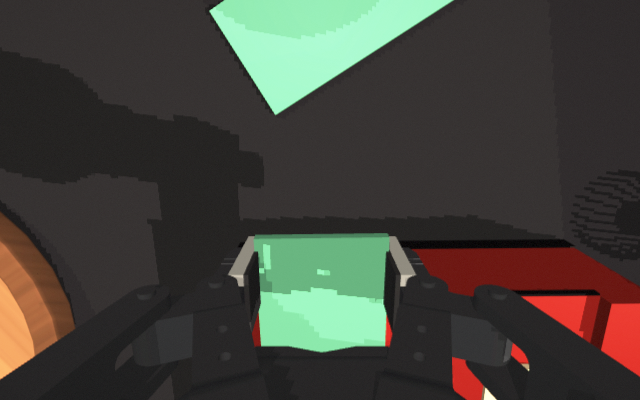

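View pics/j_side.png

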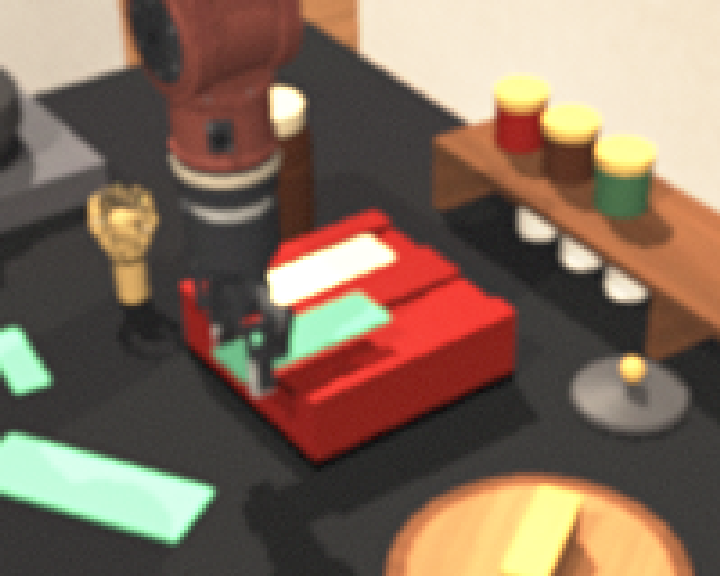

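Lifted, level and firm: the wrist picture of the tile is unchanged, and the side view shows the tile above the groove with the ivory one untouched. I carry it up and past the stand to get a good wrist view of the stand.

```bash
python3 -m creep '[[0,0,-2,0,0,0,40],[0,0,-5,0,0,0,40],[-2,1,-9,0,0,0,40],[-5,2.5,-12,0,0,0,40],[-9,5,-14,0,0,0,40],[-13,7.5,-14,0,0,0,40],[-17,10,-14,0,0,0,40],[-21,12.5,-14,0,0,0,40],[-25,15,-14,0,0,0,40],[-28,16.7,-14,0,0,0,40],[-29,17.3,-14,0,0,0,40],[-29,17.3,-14,0,0,0,40],[-29,17.3,-14,0,0,0,40]]' ; python3 - <<'E'
from h import *
for n in("wrist","side"):
    d=manip.get_image(n); save(d["img"],f"k_{n}.png")
E
```

```text
clock: 10.75
ee_pos: [0.6198, -0.1852, 0.221]
tcp_rot: [-2.216, -2.225, 0.0]
contact_force: [-0.6, 0.1, -0.8]
gripper_width: 0.555
```

View pics/k_wrist.png

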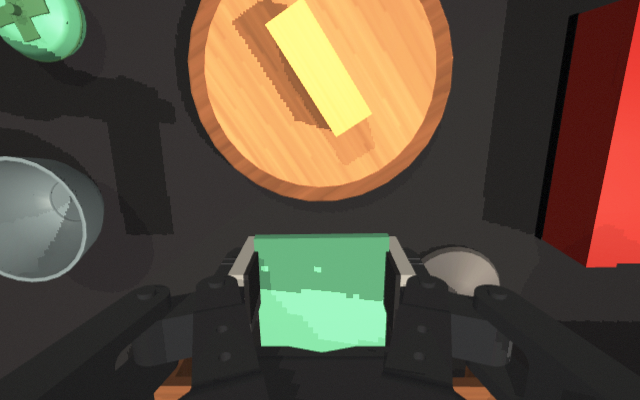

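View pics/k_side.png

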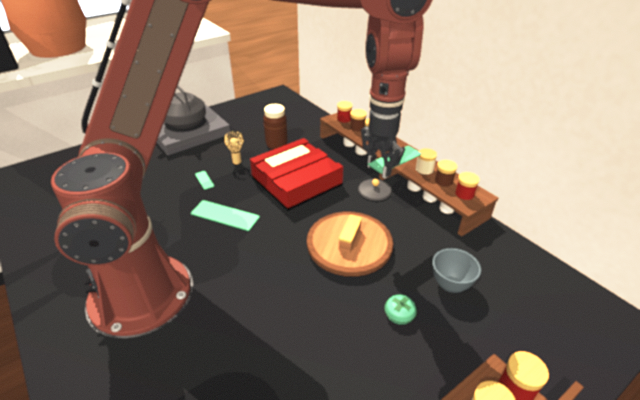

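The wrist view shows the whole stand top (266–372, 0–137). I measure it and the tile's position in the hand.

```bash
python3 - <<'E'
from h import *
from scipy.spatial.transform import Rotation as R
d=manip.get_image("wrist"); s=manip.state(); r=R.from_rotvec(s['tcp_rot']).as_matrix()
print(s['ee_pos'], r.round(4).tolist())
hs=cv2.cvtColor(d["img"],cv2.COLOR_RGB2HSV); print(hs[70,318],hs[75,270],hs[250,320],hs[235,320])
m=mask(d["img"],(25,100,150),(35,255,255))
for a,q,c in quads(m,800):
    ap=cv2.approxPolyDP(c,0.03*cv2.arcLength(c,True),True).reshape(-1,2).astype(float)
    print(a,ap.tolist()); 
    X=onplane(d,ap,.075); print(X.round(4).tolist())
    g=onplane(d,c.reshape(-1,2),.075)[:,:2].astype(np.float32)
    q=cv2.minAreaRect(g*1000); print("world rect mm",q)
    M=cv2.moments(cv2.convexHull((g*1000).astype(np.float32))); print("centroid",M['m10']/M['m00'],M['m01']/M['m00'])
m=mask(d["img"],(65,40,60),(90,255,255)); m[:200]=0; m[:,:200]=0;m[:,450:]=0
print("tile rows/edges",[ (int(y),np.flatnonzero(m[y]).min(),np.flatnonzero(m[y]).max()) for y in range(230,345,12) if m[y].any()], np.flatnonzero(m[:,320]).min())
p=[(254,238),(388,236)]
X=onplane(d,p,s['ee_pos'][2]+.0228); print("front edge top in tool cm",((X-s['ee_pos'])@r*100).round(2).tolist())
save(d["img"],"l.png",(230,215,420,360),4)
# stand height: triangulate corners wrist vs initial top view
t=manip.get_image("top")
E
```

```text
[ 0.62012445 -0.18540226  0.22137464] [[-0.0042, 1.0, 0.0002], [1.0, 0.0042, 0.0], [0.0, 0.0002, -1.0]]
[ 29 112 255] [ 12 157 198] [ 69 108 181] [ 70 107 129]
5746.0 [[298.0, 0.0], [266.0, 25.0], [337.0, 135.0], [371.0, 113.0]]
[[0.4826, -0.2041, 0.075], [0.4998, -0.2286, 0.075], [0.5822, -0.1735, 0.075], [0.5645, -0.1464, 0.075]]
world rect mm ((531.6268310546875, -187.62741088867188), (100.48300170898438, 33.82337951660156), 33.152435302734375)
centroid 531.6720994683601 -187.62767084232692
tile rows/edges [(242, np.int64(254), np.int64(388)), (254, np.int64(258), np.int64(386)), (266, np.int64(259), np.int64(385)), (278, np.int64(259), np.int64(384)), (290, np.int64(260), np.int64(384)), (302, np.int64(260), np.int64(383)), (314, np.int64(258), np.int64(386)), (326, np.int64(259), np.int64(386)), (338, np.int64(260), np.int64(385))] 234
front edge top in tool cm [[-2.54, -1.65, -2.28], [2.41, -1.73, -2.28]]
```

View pics/l.png

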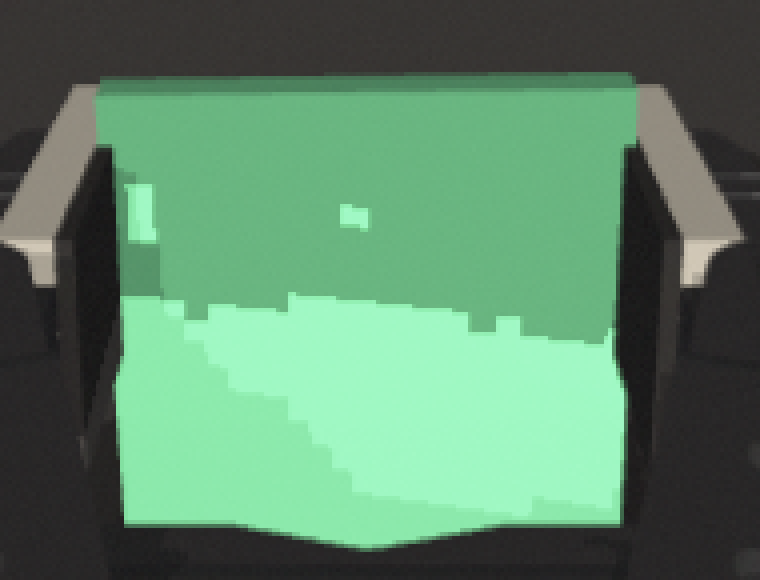

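The stand top rectified at z = 0.075 measures 100.5 × 33.8 mm (true size 100 × 34), which confirms the height. Its centre is (0.5316, -0.1876) and its yaw 33.2°. Combining views gives (0.531, -0.1876), 32.9°. The tile centre lies 57.7 mm ahead of the TCP. I go above the placing pose.

```bash
cat > go.py <<'E'
import sys
from h import *
from scipy.spatial.transform import Rotation as R
def rel(p,yaw):
    s=manip.state();r=R.from_rotvec(s['tcp_rot']).as_matrix()
    T=R.from_euler('z',yaw).as_matrix()@np.array([[0,1,0],[1,0,0],[0,0,-1.]])
    print('at',s['ee_pos'].round(4),'shift cm',(100*r.T@(np.array(p)-s['ee_pos'])).round(2),'turn',R.from_matrix(r.T@T).as_rotvec().round(4))
if __name__=="__main__": rel([float(a) for a in sys.argv[1:4]],float(sys.argv[4]))
E
python3 go.py .4824 -.2189 .10 .574
```

```text
at [ 0.6202 -0.1856  0.2214] shift cm [ -3.28 -13.8   12.13] turn [ 2.000e-04  1.000e-04 -5.699e-01]
```

```bash
python3 -m creep '[[-1,-2,0,0,0,-0.1,40],[-2,-5,0,0,0,-0.24,40],[-3.3,-8,2,0,0,-0.38,40],[-3.3,-11,4,0,0,-0.52,40],[-3.3,-13.3,7,0,0,-0.57,40],[-3.3,-13.8,9.5,0,0,-0.57,40],[-3.3,-13.8,11.5,0,0,-0.57,40],[-3.3,-13.8,12.1,0,0,-0.57,40],[-3.3,-13.8,12.1,0,0,-0.57,40],[-3.3,-13.8,12.1,0,0,-0.57,40]]'; python3 go.py .4824 -.2189 .061 .574; python3 - <<'E'
from h import *
for n in("top","side"):
    d=manip.get_image(n); save(d["img"],f"m_{n}.png",(280,150,440,270) if n=="side" else (310,140,450,260),4.8)
E
```

```text
clock: 12.2
ee_pos: [0.4831, -0.22, 0.1009]
tcp_rot: [1.502, 2.758, -0.0]
contact_force: [-0.1, -0.4, -0.9]
gripper_width: 0.56
at [ 0.4831 -0.22    0.1009] shift cm [0.14 0.   3.99] turn [ 0.0006  0.0013 -0.0006]
```

View pics/m_top.png

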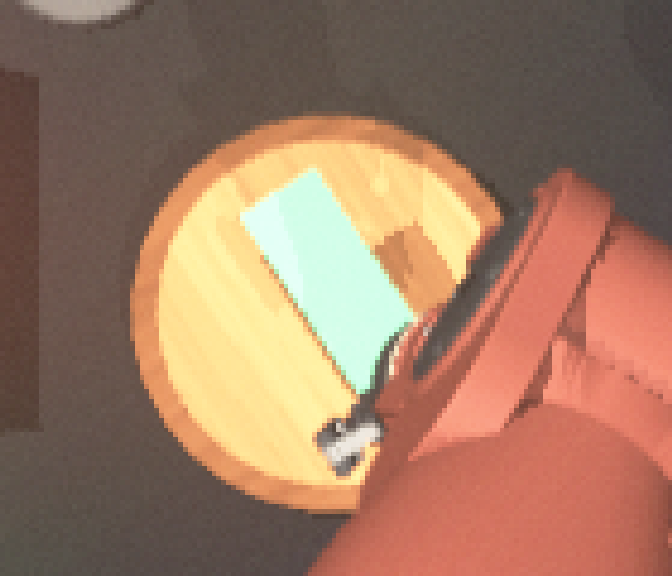

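View pics/m_side.png

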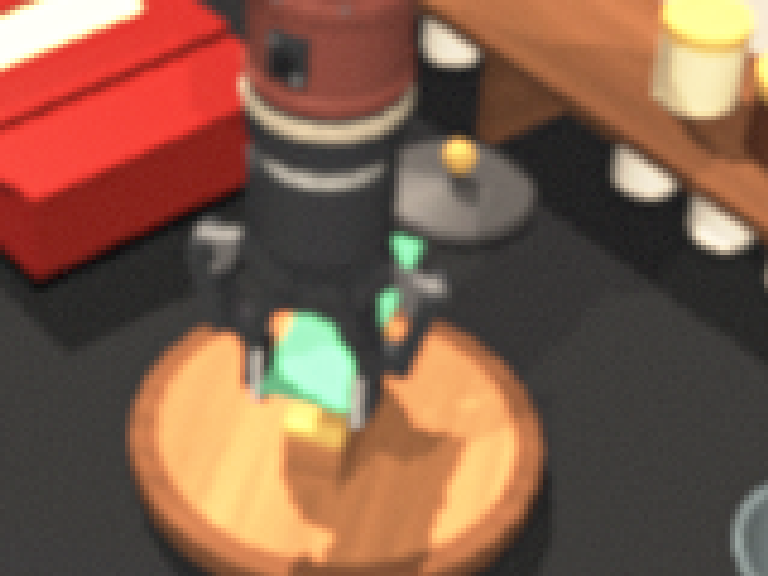

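```bash
python3 - <<'E'
from h import *
d=manip.get_image("top")
p=np.array([(310+240/4.8,140+215/4.8),(310+315/4.8,140+168/4.8),(310+360/4.8,140+393/4.8)])
m=mask(d["img"],(65,15,150),(95,255,255))
for a,q,c in quads(m,200):
    ap=cv2.approxPolyDP(c,0.03*cv2.arcLength(c,True),True).reshape(-1,2)
    if 340<q[0][0]<420 and q[0][1]<230: print(ap.tolist())
X=onplane(d,p,.1237); print(X.round(4)); print("end mid",X[:2].mean(0), "edge yaw deg",np.degrees(np.arctan2(*(X[0]-X[2])[1::-1])), "end width",np.linalg.norm(X[0]-X[1]))
E
```

```text
[[374, 176], [361, 186], [385, 221], [395, 206]]
[[ 0.5776 -0.1269  0.1237]
 [ 0.604  -0.1686  0.1237]
 [ 0.4788 -0.1929  0.1237]]
end mid [ 0.59081834 -0.14775284  0.1237    ] edge yaw deg 33.764088843386034 end width 0.04937815453589204
```

The top view puts the far end about 3 mm short along the tile compared with the wrist estimate, and within 1 mm sideways. I split that difference (+1 mm along) and lower, feeling for contact.

```bash
python3 -m creep '[[0.14,0.1,1,0,0,0,40],[0.14,0.1,2.5,0,0,0,40],[0.14,0.1,3.5,0,0,0,40],[0.14,0.1,4.1,0,0,0,40],[0.14,0.1,4.1,0,0,0,40],[0.14,0.1,4.1,0,0,0,40]]'; python3 -m creep '[[0,0,0.1,0,0,0,40],[0,0,0.2,0,0,0,40],[0,0,0.2,0,0,0,40]]'
```

```text
clock: 13.1
ee_pos: [0.4827, -0.2182, 0.0592]
tcp_rot: [1.503, 2.758, -0.0]
contact_force: [-0.2, -0.3, -0.1]
gripper_width: 0.561
clock: 13.48
ee_pos: [0.4827, -0.2182, 0.0572]
tcp_rot: [1.503, 2.758, -0.0]
contact_force: [0.5, -0.0, 1.1]
gripper_width: 0.554
```

```bash
python3 -m creep '[[0,0,0.05,0,0,0,40],[0,0,0.05,0,0,0,40]]'; python3 -m creep '[[0,0,0.05,0,0,0,40],[0,0,0.05,0,0,0,40]]'; python3 - <<'E'
from h import *
for n in("top","side","wrist"):
    d=manip.get_image(n); save(d["img"],f"n_{n}.png",(280,150,440,270) if n=="side" else (310,140,450,260) if n=="top" else None,4.8 if n!="wrist" else 1)
E
```

```text
clock: 13.72
ee_pos: [0.4827, -0.2183, 0.0571]
tcp_rot: [1.502, 2.758, -0.0]
contact_force: [-1.2, 0.6, 6.0]
gripper_width: 0.553
clock: 13.98
ee_pos: [0.4829, -0.2184, 0.0569]
tcp_rot: [1.502, 2.758, -0.001]
contact_force: [-2.1, 0.9, 11.3]
gripper_width: 0.556
```

View pics/n_side.png

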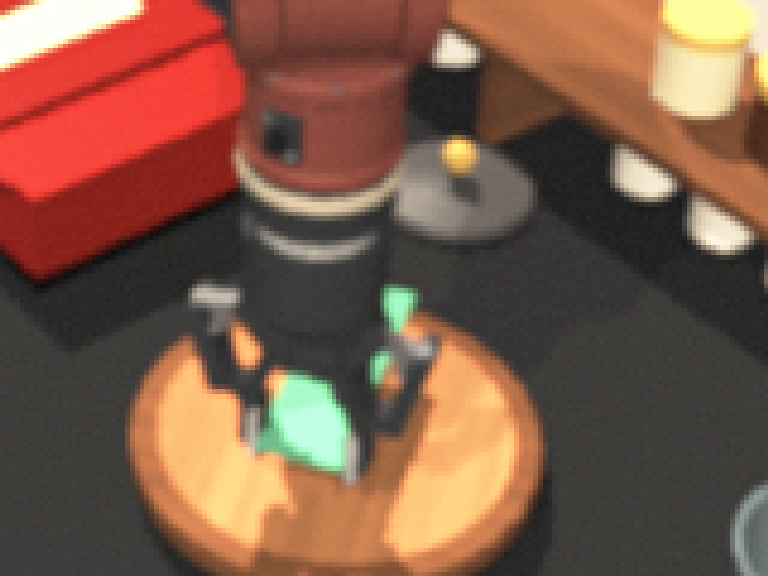

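View pics/n_wrist.png

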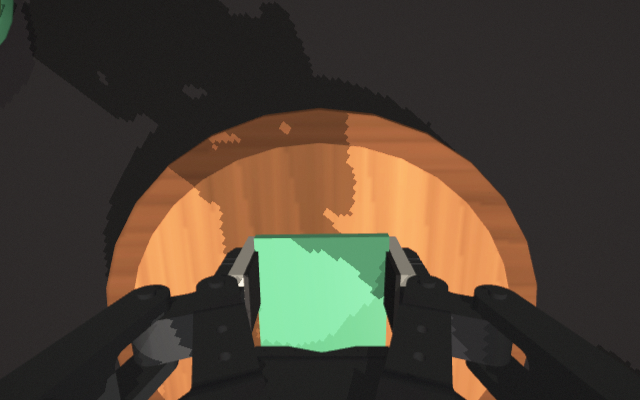

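Contact: 11 N at TCP z = 0.057. The tile rests on the stand, and the platter looks centred about the tile in the wrist view. I ease the press and open gently.

```bash
python3 -m creep '[[0,0,-0.05,0,0,0,50],[0,0,-0.05,0,0,0,56],[0,0,-0.05,0,0,0,59],[0,0,-0.05,0,0,0,64],[0,0,-0.05,0,0,0,72],[0,0,-0.05,0,0,0,82],[0,0,-0.05,0,0,0,82]]' 20; python3 - <<'E'
from h import *
for n in("top","side","wrist"):
    d=manip.get_image(n); save(d["img"],f"o_{n}.png",(280,150,440,270) if n=="side" else (310,140,450,260) if n=="top" else None,4.8 if n!="wrist" else 1)
E
```

```text
clock: 15.0
ee_pos: [0.4825, -0.2181, 0.0565]
tcp_rot: [-1.503, -2.759, 0.0]
contact_force: [0.5, -0.7, 0.3]
gripper_width: 0.819
```

View pics/o_wrist.png

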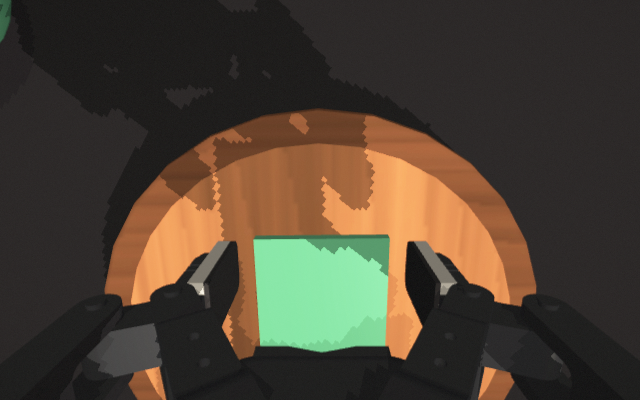

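View pics/o_side.png

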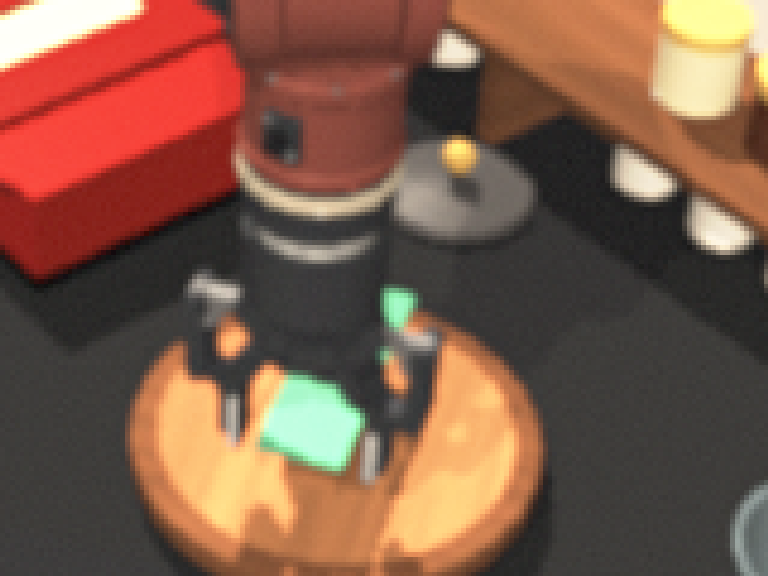

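The tile is released, flat, with clear gaps on both sides. I retreat straight up, then back beyond it so the wrist camera can see it.

```bash
python3 -m creep '[[0,0,-0.5,0,0,0,82],[0,0,-2,0,0,0,85],[0,0,-5,0,0,0,90],[0,0,-9,0,0,0,90],[0,0,-14,0,0,0,90],[0,0,-17,0,0,0,90],[0,5,-17,0,0,0,90],[0,10,-17,0,0,0,90],[0,15,-17,0,0,0,90],[0,15,-17,0,0,0,90],[0,15,-17,0,0,0,90]]'; python3 - <<'E'
from h import *
for n in("top","side","wrist"):
    d=manip.get_image(n); save(d["img"],f"p_{n}.png",(240,110,440,270) if n=="side" else None,3.6 if n=="side" else 1)
E
```

```text
clock: 16.52
ee_pos: [0.6082, -0.1367, 0.2271]
tcp_rot: [-1.502, -2.759, 0.001]
contact_force: [0.4, 0.4, 0.0]
gripper_width: 0.903
```

View pics/p_wrist.png

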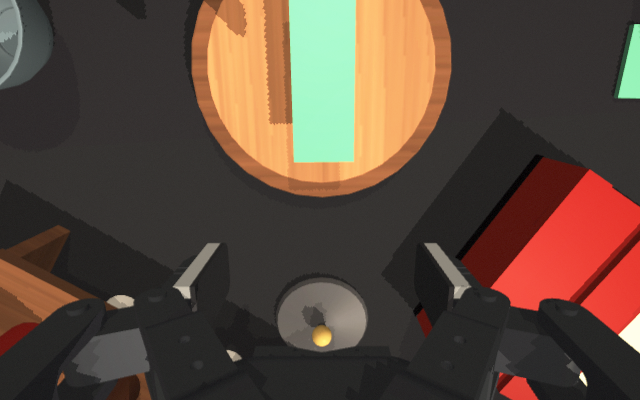

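View pics/p_side.png

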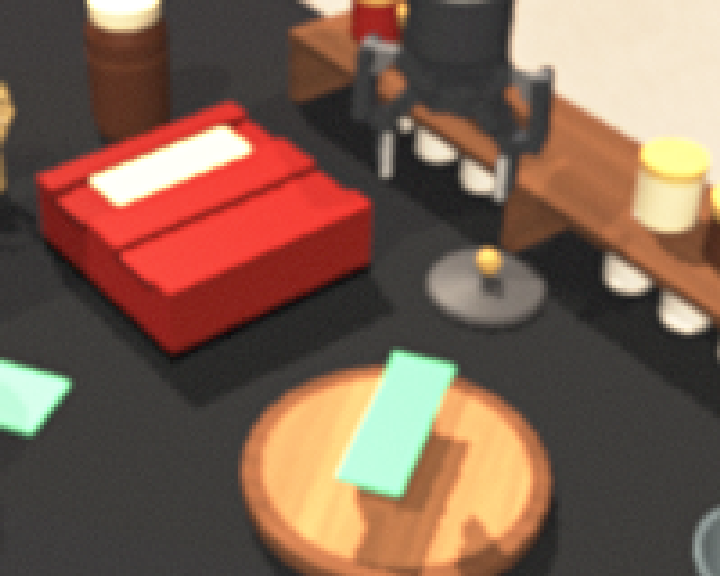

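The tile lies flat and level on the stand in the side view, and the ivory tile is in place. I measure the centring.

```bash
python3 - <<'E'
from h import *
for n,lo,near in(("side",(65,50,90),(352,228)),("wrist",(65,40,90),(322,70)),("top",(65,15,150),(380,204))):
    d=manip.get_image(n); m=mask(d["img"],lo,(95,255,255))
    for a,q,c in quads(m,150):
        if np.hypot(q[0][0]-near[0],q[0][1]-near[1])<40:
            g=(onplane(d,c.reshape(-1,2),.079)[:,:2]*1000).astype(np.float32)
            print(n,a,cv2.minAreaRect(g))
    if n=="wrist": print("far end corners",onplane(d,[(293,161.5),(354,161.5)],.079).round(4).tolist())
    save(d["img"],f"q_{n}.png")
E
```

```text
side 626.0 ((531.4002685546875, -185.5666046142578), (156.7938232421875, 55.34327697753906), 33.0772819519043)
wrist 9887.0 ((542.5960083007812, -179.0128173828125), (122.13894653320312, 49.66518783569336), 33.39268112182617)
far end corners [[0.6079, -0.1666, 0.079], [0.5801, -0.1235, 0.079]]
```

View pics/q_top.png

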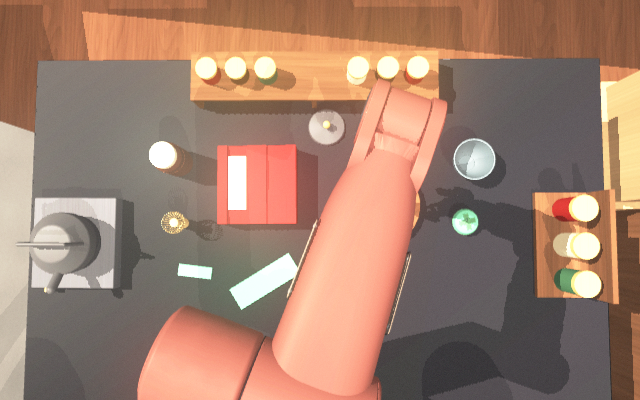

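Centring agrees: by the wrist camera the tile centre is (0.531, -0.186) against the stand's (0.5316, -0.1876), and the yaw is 33.1–33.4° against about 33°. Everything else is unchanged in the top view, so I hand in.

```bash
python3 -c "
from station import manip
s=manip.state();print(s['clock'],s['contact_force']);print(manip.finish_job())"
```

```text
16.825 [ 0.21258838 -0.64595528 -0.25811938]
the job is handed in; nothing more can be done
None
```

The celadon tile now lies flat and lengthwise on the brass-topped stand, and I handed the job in at 16.8 s of the 46 s allowed. No verdict was reported.

**What I did:**
- **Slide:** I pressed a closed fingertip on the tile (7–10 N) and slid it 70 mm, so about 46 mm hung over the riser's front edge.
- **Grip and carry:** I gripped that end across its width and lifted the tile level.
- **Set down:** I lowered it until it touched the stand, pressed to about 11 N, and let go gently.

**Last checks:**
- **Wrist camera:** the tile centre is within about 2 mm of the stand centre, and its yaw within about 1° of the stand's.
- **Side camera:** this put the tile about 4 mm off centre along its length. Part of that is probably the tile's visible edge thickness.
- **Top camera:** the arm hid the stand in the last top picture, so the final centring has no check from above. Before lowering, the top view had the tile about 3 mm short along its length, and I corrected 1 mm of that.
- **Surroundings:** the ivory tile and the other things I could see in the last top picture looked unmoved. The robot was touching nothing.

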